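Clamp the blade frame into the dicer

ROBOT

A 6-joint arm with a two-finger parallel gripper is mounted at the origin on a cart in front of the work surface, level with it; the furniture and walls round the work are solid. World frame = base frame: x ahead of the robot, y to its left, z up, the work surface at z = 0. Lengths are in m, angles in rad, forces in N, time in s.
With the tool pointing down it reaches from about 0.375 to 0.975 m from the base axis. Payload 3.8 kg.
Tool frame: the origin (TCP) lies at the very end of the fingers, on their centre line; the grasp point (between the pads) lies 19 mm behind it (bot.pinch_z is the distance from the TCP to the grasp point, in m); x points along the fingers, y is the direction in which the jaws open and shut, and the axes are right-handed (so a half turn about x gives the same grasp; the last joint's range is limited). The gripper opens to 85 mm and grips with 20 to 120 N. Pads are 22 mm wide; open, the fingers measure 114 mm over their backs; the gripper's body (76 mm by 85 mm) begins 54 mm behind the grasp point. The pads swing forward as they close: fully open they stand 13 mm farther back than shut.
Start: joints at [-1.367, 0.264, 1.604, -0, 1.274, -0.037], TCP at [0.161, -0.656, 0.231] pointing down, gripper open.
Joint ranges: [-2.63, 2.63], [-0.94, 2.18], [0.31, 2.57], [-1.31, 4.45], [0, 2.66], [-2.55, 2.55]. Speed limits (rad/s): [2.57, 2.57, 3.14, 3.14, 3.14, 3.14].

INTERFACE

Orientations are given as a rotation vector (axis times angle).
In Python, from workcell import monitor, imaging, finish_job, bot gives the robot as it stands.
- The arm moves only by the tool jog_arm, never from a script. Its argument "rows" is a list of rows, each a list of 7 numbers: the shift along the tool's x, y, z in m, then the turn, a rotation vector about the tool's x, y, z in rad, then the opening in per cent of the stroke, from 0 (shut) to 100 (fully open). A call has 1 to 20 rows; each row is the pose to reach, as a shift and turn from the pose measured when the call began, along the tool's axes at that moment; what a row does not reach only later rows make up. A row lasts 1/10 s, in which the tool goes at most 50 mm and 8.59 degrees, less where a joint would pass 70% of its speed; a pose out of reach is approached as far as the arm can. A call with a gripper value outside its range is refused whole. The fingers move at their own pace and stop on an object; "force" is the grip in N (left out, the last holds). Time passes only in rows, so rows that repeat a pose let the fingers close. It gives the time, the measured TCP pose, the force and the opening at its end, in the units of the state.
- monitor.read_state(): the state, without advancing time (a new reading comes with each control period).
- imaging.read_camera(name): name is "side" or "top"; returns the picture (480x640x3 uint8, blue, green, red); there is no depth.
- imaging.camera_params(name): a dict with "fx", "fy", "cx", "cy" (pixels), "k1" (the pictures are not rectified: a ray, as slopes to the right and down, at radius r is drawn at 1 + k1 r^2 times it, then the intrinsics apply), "T" (4x4, takes a point from camera to world coordinates). Camera axes: x right, y down, z forward; pixel columns grow to the right and rows downward; lengths in m; the calibration is good to about 2 mm. A picture is of the moment at which its call begins. camera_params takes no time and is no camera call.
- finish_job(): hands the job in, once; it reports no verdict.
The state is a dict: "time": time; "q": joint angles; "joint_vel": joint speeds; "joint_torque": joint torques, N m; "tool_pos": TCP position; "tcp_rot": TCP orientation; "wrist_force": force on the tool from outside, world axes, zero at the start; "torque": the same for the moment, N m; "width": opening from 0.0 (shut) to 1.0 (fully open).
Only numpy, scipy, OpenCV 4.12 (cv2) and the standard library are available. Lean on these libraries where they do the work, as an engineer would, in place of code of your own. Each camera call takes 0.05 s, during which the arm holds its last target. There are 200 camera calls.

TASK

Get the vegetable dicer ready: push its blade frame in from the left until it is fully home, with the forks right up against the four wing bolts while these are still loose. Then screw all four wing bolts clockwise down to their end stops, two diagonally opposite corners first and then the other two, so that the frame clamps down evenly. Leave the bottles, jars, cups and the hand pusher standing where they are.

Things in the scene. Friction and masses are not known exactly. Their poses are not given: they have to be found in the camera images.
- dicer_stand: the dicer's fixed stand: steel deck 200 mm deep (x) by 260 mm wide (y), top 125 mm above the worktop, with a 100 mm square window, on four legs; the pan below reaches 92 mm to front and back. Origin on the worktop under the deck's centre; x to its back, y to its left, z up. Captive wing bolts (8 mm shanks) stand in the deck at x = +-65, y = +-80 mm.
- blade_frame: loose flat frame on the deck, 6 mm thick, with a grid of blades 12 mm high; y from -107 to +124 mm, 114 mm wide between the bolts. Forked ears (to x = +-87 mm, 18 mm slots open to -y) go round the bolt shanks. Origin: centre of its underside, axes as the stand's. Starts 35 to 60 mm out to the left (+y); home, its slot ends touch the shanks and its origin is over the stand's, 125 mm up.
- push_lip (a point): middle of the outer (+y) face of the blade frame's turned-up lip, a plate 60 mm long in x and 4 mm thick, from the frame up to 20 mm above the deck (top at 145 mm); the point is 12 mm above the deck. Axes as the blade frame's.
- wing_rear_left (a point): on the rear left bolt's axis (rear = far from the robot, left = +y), halfway up its black wings: a straight bar through the axis along this point's x axis, 84 mm long, 9 mm thick (13 mm at the round ends), 21 mm tall; hub 21 mm across. About 161 mm above the worktop when loose, sinking about 1 mm per rad. A 29 mm washer lies below it.
- bolt_rear_left (a joint): turn of the rear left wing bolt in rad, clockwise seen from above: 0 is unscrewed, 3.6 is its end stop, clamped hard down (wings along the stand's x at 0). Starts loose, between 0 and 1.4. Stiff: about 0.1 N m; it stays where it is left.
- wing_rear_right (a point): on the rear right bolt's axis (rear = far from the robot, left = +y), halfway up its black wings: a straight bar through the axis along this point's x axis, 84 mm long, 9 mm thick (13 mm at the round ends), 21 mm tall; hub 21 mm across. About 161 mm above the worktop when loose, sinking about 1 mm per rad. A 29 mm washer lies below it.
- bolt_rear_right (a joint): turn of the rear right wing bolt in rad, clockwise seen from above: 0 is unscrewed, 3.6 is its end stop, clamped hard down (wings along the stand's x at 0). Starts loose, between 0 and 1.4. Stiff: about 0.1 N m; it stays where it is left.
- wing_front_left (a point): on the front left bolt's axis (rear = far from the robot, left = +y), halfway up its black wings: a straight bar through the axis along this point's x axis, 84 mm long, 9 mm thick (13 mm at the round ends), 21 mm tall; hub 21 mm across. About 161 mm above the worktop when loose, sinking about 1 mm per rad. A 29 mm washer lies below it.
- bolt_front_left (a joint): turn of the front left wing bolt in rad, clockwise seen from above: 0 is unscrewed, 3.6 is its end stop, clamped hard down (wings along the stand's x at 0). Starts loose, between 0 and 1.4. Stiff: about 0.1 N m; it stays where it is left.
- wing_front_right (a point): on the front right bolt's axis (rear = far from the robot, left = +y), halfway up its black wings: a straight bar through the axis along this point's x axis, 84 mm long, 9 mm thick (13 mm at the round ends), 21 mm tall; hub 21 mm across. About 161 mm above the worktop when loose, sinking about 1 mm per rad. A 29 mm washer lies below it.
- bolt_front_right (a joint): turn of the front right wing bolt in rad, clockwise seen from above: 0 is unscrewed, 3.6 is its end stop, clamped hard down (wings along the stand's x at 0). Starts loose, between 0 and 1.4. Stiff: about 0.1 N m; it stays where it is left.
- short_bottle: a closed squeeze bottle, 62 mm across, 165 mm tall. Bystander. Origin at the centre of its underside, z up.
- tall_bottle: a closed squeeze bottle, 68 mm across, 200 mm tall. Bystander. Origin at the centre of its underside, z up.
- spice_jar: a glass spice jar with a dark cap, 41 mm across, 105 mm tall. Bystander. Origin at the centre of its underside, z up.
- salt_shaker: a shaker, 44 mm across, 90 mm tall. Bystander. Origin at the centre of its underside, z up.
- ramekin_pale: a small white glazed cup, 67 mm across, 42 mm tall. Bystander. Origin at the centre of its underside, z up.
- ramekin_red: a small white glazed cup, 67 mm across, 42 mm tall. Bystander. Origin at the centre of its underside, z up.
- deli_cup: a lidded plastic cup, 72 mm across, 70 mm tall. Bystander. Origin at the centre of its underside, z up.
- pusher: the dicer's loose white hand pusher, a ribbed pad 88 x 88 mm with a bridge handle, 74 mm tall in all; not needed now. Bystander. Origin at the centre of its underside, z up.

How it is judged:
By the outcome, as a careful person would: the job done as asked, in the order asked, and still so for the second after the job is handed in, with the robot touching nothing.
It also fails if it takes over 69 s, if anything falls off the work surface, if the arm or the gripper's body presses on something with over 40 N, if the wrist force passes 120 N, or if a joint passes its speed limit or range.

## Working session

There is one attempt and no reset: what is moved stays moved. The work goes in short steps, Python scripts to look and compute and a tool call to move; the robot and the scene stay as the last step left them, time stands still between calls to the robot, and variables do not carry over. Pictures are saved under pics/ and viewed, about 8 in all and at most 12, crops included, and the job is handed in when it is done.

Besides the shell and the picture viewer there is one more tool, called after "Emit:" by a JSON object that holds its "fn" and its "kwargs", one argument or row to a line. jog_arm: Moves the arm, as the interface text tells. Its arguments: {"type":"object","properties":{"rows":{"type":"array","items":{"type":"array","items":{"type":"number"}}},"force":{"type":"number"}},"required":["rows"]}

```bash
mkdir -p pics; ls; python3 - <<'E'
from workcell import monitor, imaging, bot
import cv2
for n in ("top","side"):
    im=imaging.read_camera(n); cv2.imwrite(f"pics/{n}0.png",im)
    print(n,imaging.camera_params(n))
print(monitor.read_state(), bot.pinch_z)
E
```

```text
pics
top {'fx': 461.4414638602136, 'fy': 461.4414638602136, 'cx': 326.60577908716505, 'cy': 245.12559819526473, 'k1': -0.10726758086687031, 'T': array([[ 0.00406023, -0.98672005,  0.16237937,  0.39201925],
       [-0.99930005,  0.00203506,  0.03735341,  0.03638339],
       [-0.03718781, -0.16241738, -0.98602113,  1.03341897],
       [ 0.        ,  0.        ,  0.        ,  1.        ]])}
side {'fx': 609.9112236422044, 'fy': 609.9112236422044, 'cx': 320.53332001865925, 'cy': 235.03762286620127, 'k1': 0.014284629984207542, 'T': array([[-4.77780821e-02, -6.14169888e-01,  7.87726224e-01,
        -7.38224527e-01],
       [-9.98857930e-01,  2.96145740e-02, -3.74941645e-02,
         1.23677957e-01],
       [-3.00389680e-04, -7.88617984e-01, -6.14883391e-01,
         1.09563788e+00],
       [ 0.00000000e+00,  0.00000000e+00,  0.00000000e+00,
         1.00000000e+00]])}
{'time': 0.1, 'q': array([-1.36689949e+00,  2.64657092e-01,  1.60522253e+00, -4.64029308e-07,
        1.27369804e+00, -3.69016026e-02]), 'joint_vel': array([-0.00063334, -0.00217586, -0.00261345,  0.00036932, -0.00060352,
       -0.00030422]), 'joint_torque': array([-4.20571882e-05, -5.16708612e+01, -3.68590271e+01, -4.26104737e-05,
        6.31132774e-03,  1.78498419e-05]), 'tool_pos': array([ 0.16083801, -0.65488853,  0.23010854]), 'tcp_rot': array([ 2.09422916,  0.25547688, -2.09457935]), 'wrist_force': array([-0.03317241, -0.13416836,  0.13067259]), 'torque': array([-0.05492134,  0.04438778,  0.00079183]), 'width': 0.9984465511979519} 0.0187
```

View pics/top0.png

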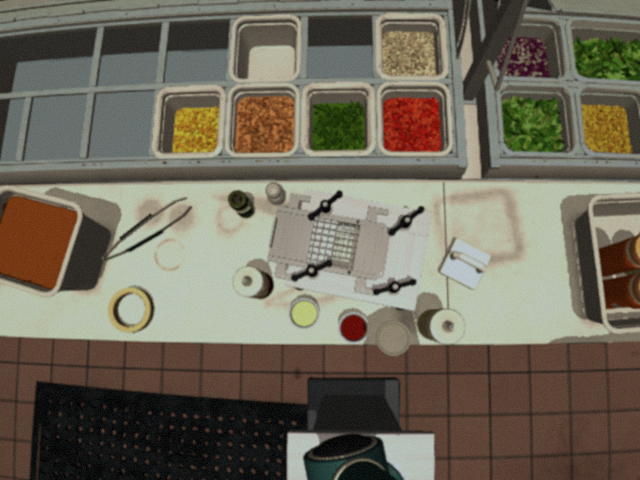

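View pics/side0.png

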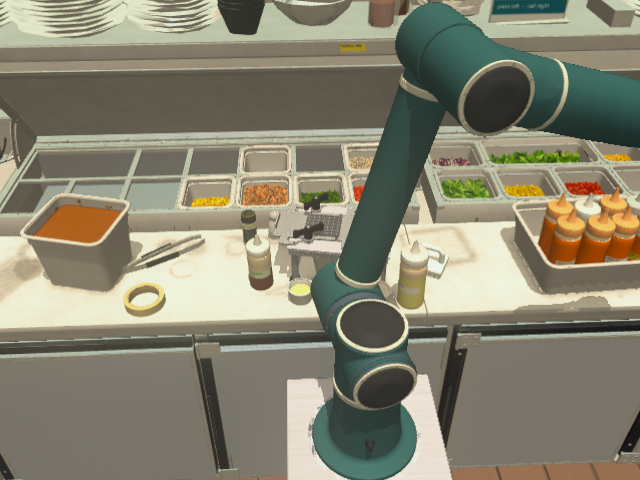

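Top view: the wings are near (325,205), (406,219), (312,269) and (394,286), with the frame's left end near (275,235). The short bottle (252,282) and spice jar (240,203) stand to the left of it. The side view is mostly hidden by the arm.

```bash
cat > h.py <<'E'
import numpy as np, cv2
from workcell import monitor, imaging, bot
from scipy.spatial.transform import Rotation as R
def ray(n,uv):
    p=imaging.camera_params(n); K=np.array([[p['fx'],0,p['cx']],[0,p['fy'],p['cy']],[0,0,1]])
    d=cv2.undistortPoints(np.array(uv,float).reshape(-1,1,2),K,np.array([p['k1'],0,0,0,0.])).reshape(-1,2)
    return p['T'][:3,3], np.c_[d,np.ones(len(d))]@p['T'][:3,:3].T
def px2w(n,uv,z):
    o,d=ray(n,uv); return o+d*((z-o[2])/d[:,2])[:,None]
def w2px(n,P):
    p=imaging.camera_params(n); T=np.linalg.inv(p['T']); K=np.array([[p['fx'],0,p['cx']],[0,p['fy'],p['cy']],[0,0,1]])
    return cv2.projectPoints(np.array(P,float).reshape(-1,1,3),cv2.Rodrigues(T[:3,:3])[0],T[:3,3],K,np.array([p['k1'],0,0,0,0.]))[0].reshape(-1,2)
def wings(im,z=0.168,roi=(285,180,435,305),thr=60):
    x0,y0,x1,y1=roi; big=cv2.resize(im[y0:y1,x0:x1],None,fx=4,fy=4,interpolation=cv2.INTER_CUBIC)
    m=(big.max(2)<thr).astype(np.uint8)
    n,l,s,c=cv2.connectedComponentsWithStats(m); out=[]
    for i in range(1,n):
        if s[i,4]<600: continue
        v,u=np.nonzero(l==i); uv=np.c_[(u+.5)/4+x0-.5,(v+.5)/4+y0-.5]
        P=px2w('top',uv,z)[:,:2]
        (cx,cy),(a,b),ang=cv2.minAreaRect((P*1e3).astype(np.float32))
        e=np.linalg.eigh(np.cov(P.T)); d=e[1][:,1]
        out.append((P.mean(0),np.array([cx,cy])/1e3,(a,b),np.degrees(np.arctan2(d[1],d[0])),uv.mean(0),s[i,4]))
    return out
E
python3 - <<'E'
from h import *
im=cv2.imread('pics/top0.png')
for w in wings(im): print(*[np.round(v,4) for v in w])
cv2.imwrite('pics/crop0.png',cv2.resize(im[175:350,220:480],None,fx=3,fy=3,interpolation=cv2.INTER_CUBIC))
E
```

```text
[0.6105 0.0735] [0.6118 0.0715] [23.0283 80.6358] 130.0301 [324.4812 206.3067] 3358
[ 0.5805 -0.0808] [ 0.5819 -0.0826] [19.6796 83.0002] 127.9339 [405.0083 221.255 ] 3195
[0.4871 0.0966] [0.4869 0.0981] [23.5866 79.7898] 113.5046 [311.9652 269.9474] 3413
[ 0.4557 -0.0564] [ 0.4561 -0.0576] [20.0973 80.4886] 104.7902 [393.5446 286.5889] 2917
```

View pics/crop0.png

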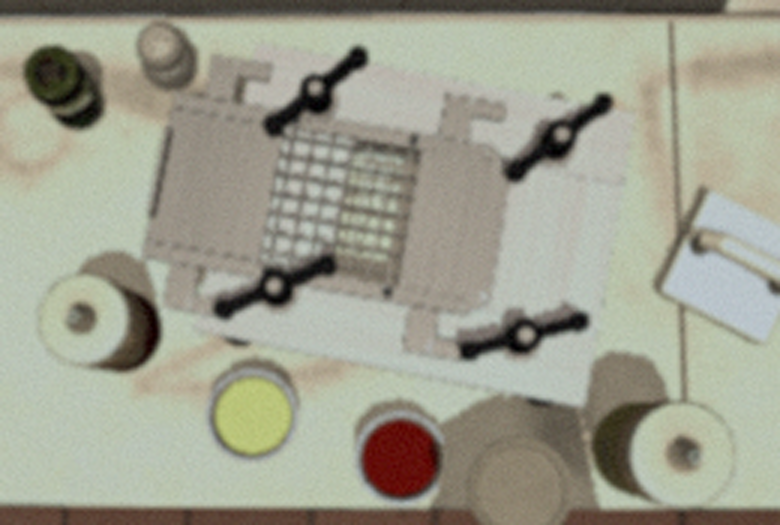

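The crop shows each hub as a bright spot on its black bar, at crop (315,92), (559,138), (275,286) and (523,335). The frame's lip is the dark line from crop (168,128) to (153,215). Next I fit the stand pose to the hub spots.

```bash
python3 - <<'E'
from h import *
im=cv2.imread('pics/top0.png')
g=cv2.cvtColor(im,cv2.COLOR_BGR2GRAY).astype(float)
X={'RL':(65,80),'RR':(65,-80),'FL':(-65,80),'FR':(-65,-80)}
C={'RL':(315,92),'RR':(559,138),'FL':(275,286),'FR':(523,335)}
uv=[]
for k,(a,b) in C.items():
    u0,v0=(a+.5)/3+220-.5,(b+.5)/3+175-.5
    p=cv2.getRectSubPix(g.astype(np.float32),(7,7),(u0,v0)); y,x=np.mgrid[-3:4,-3:4]
    w=np.clip(p-p.min()-0.35*(p.max()-p.min()),0,None)*(x**2+y**2<8)
    uv.append((u0+(w*x).sum()/w.sum(),v0+(w*y).sum()/w.sum()))
uv=np.array(uv); print(uv.round(1))
S=np.array(list(X.values()))/1e3
for z in (.161,.168,.175):
    P=px2w('top',uv,z)[:,:2]; c=P.mean(0); H=S.T@(P-c); yaw=np.arctan2(H[0,1]-H[1,0],H[0,0]+H[1,1])
    Rm=np.array([[np.cos(yaw),-np.sin(yaw)],[np.sin(yaw),np.cos(yaw)]])
    print(z,c.round(4),np.degrees(yaw).round(2),'scale',np.round(np.linalg.norm(P-c)/np.linalg.norm(S),4),((P-c)@Rm*1e3).round(1).tolist())
    if z==.168:
        for uvq,zz in (((168,128),.145),((153,215),.145)):
            q=(np.array(uvq)+.5)/3+[220,175]-.5
            w=px2w('top',[q],zz)[0,:2]; print('lip',w.round(4),((w-c)@Rm*1e3).round(1))
for n in (1,): 
    for nm,q,zz in (('short_bottle',(80,318),.165),('tall_bottle',(686,455),.2),('spice',(52,72),.105),('salt',(163,48),.09)):
        print(nm,px2w('top',[(np.array(q)+.5)/3+[220,175]-.5],zz).round(3))
E
```

```text
[[324.6 204.3]
 [406.6 219.8]
 [311.  269.9]
 [394.5 286.2]]
0.161 [0.5365 0.0072] -11.22 scale 1.0067 [[65.3, 80.7], [65.3, -80.8], [-65.4, 80.6], [-65.2, -80.5]]
0.168 [0.5353 0.0075] -11.22 scale 0.9986 [[64.8, 80.1], [64.8, -80.2], [-64.9, 79.9], [-64.7, -79.8]]
lip [0.5944 0.1714] [ 26.  172.3]
lip [0.5361 0.18  ] [-32.8 169.4]
0.175 [0.5342 0.0077] -11.22 scale 0.9906 [[64.3, 79.4], [64.2, -79.5], [-64.3, 79.3], [-64.2, -79.2]]
short_bottle [[0.467 0.222 0.165]]
tall_bottle [[ 0.382 -0.15   0.2  ]]
spice [[0.644 0.26  0.105]]
salt [[0.665 0.185 0.09 ]]
```

```bash
cat >> h.py <<'E'
C0=np.array([.5355,.0074]); YAW=np.radians(-11.22)
RS=np.array([[np.cos(YAW),-np.sin(YAW)],[np.sin(YAW),np.cos(YAW)]])
def s2w(x,y): return C0+RS@[x,y]
def w2s(p): return RS.T@(np.array(p)[:2]-C0)
def plan(xy,z,hdeg,s=None):
    "shift and turn in tool axes from the present pose to TCP at xy,z, tool down, jaws along heading hdeg"
    s=s or monitor.read_state(); M=R.from_rotvec(s['tcp_rot']); h=np.radians(hdeg)
    x=np.array([0,0,-1.]); y=np.array([np.cos(h),np.sin(h),0]); T=R.from_matrix(np.c_[x,y,np.cross(x,y)])
    return np.round(np.r_[M.inv().apply(np.r_[xy,z]-s['tool_pos']),(M.inv()*T).as_rotvec()],4).tolist()
E
python3 - <<'E'
from h import *
print(s2w(-.001,.207)); 
print('high',plan(s2w(-.001,.207),.30,-11.2)); print('low',plan(s2w(-.001,.207),.135,-11.2))
print('rail', px2w('top',[(330,180),(330,165)],.0).round(3).tolist(), px2w('top',[(330,180),(330,165)],.15).round(3).tolist())
print(px2w('side',[(230,230)],0).round(3),px2w('side',[(230,210)],0.1).round(3))
E
```

```text
[0.5747965  0.21063825]
high [-0.0684, -0.742, -0.6084, -1.1345, -0.0012, 0.0017]
low [0.0966, -0.7416, -0.6084, -1.1345, -0.0012, 0.0017]
rail [[0.716, 0.068, 0.0], [0.753, 0.068, 0.0]] [[0.669, 0.064, 0.15], [0.7, 0.064, 0.15]]
[[0.702 0.323 0.   ]] [[0.663 0.311 0.1  ]]
```

Emit:
{"fn": "jog_arm", "kwargs": {
  "rows": [
    [-0.07, 0, 0, 0, 0, 0, 30],
    [-0.07, 0, 0, 0, 0, 0, 30],
    [-0.068, -0.742, -0.608, -1.134, 0, 0, 30],
    [-0.068, -0.742, -0.608, -1.134, 0, 0, 30],
    [-0.068, -0.742, -0.608, -1.134, 0, 0, 30],
    [-0.068, -0.742, -0.608, -1.134, 0, 0, 30],
    [-0.068, -0.742, -0.608, -1.134, 0, 0, 30],
    [-0.068, -0.742, -0.608, -1.134, 0, 0, 30],
    [-0.068, -0.742, -0.608, -1.134, 0, 0, 30],
    [-0.068, -0.742, -0.608, -1.134, 0, 0, 30],
    [-0.068, -0.742, -0.608, -1.134, 0, 0, 30],
    [-0.068, -0.742, -0.608, -1.134, 0, 0, 30],
    [-0.068, -0.742, -0.608, -1.134, 0, 0, 30],
    [-0.068, -0.742, -0.608, -1.134, 0, 0, 30],
    [-0.068, -0.742, -0.608, -1.134, 0, 0, 30],
    [-0.068, -0.742, -0.608, -1.134, 0, 0, 30],
    [-0.068, -0.742, -0.608, -1.134, 0, 0, 30],
    [-0.068, -0.742, -0.608, -1.134, 0, 0, 30],
    [-0.068, -0.742, -0.608, -1.134, 0, 0, 30],
    [-0.068, -0.742, -0.608, -1.134, 0, 0, 30]
  ],
  "force": 60
}}

```text
time: 2.1
tool_pos: [0.549, 0.1592, 0.2992]
tcp_rot: [1.352, 1.112, -1.352]
wrist_force: [-0.9, -0.5, -0.1]
width: 0.301
```

```bash
python3 - <<'E'
from h import *
s=monitor.read_state(); print({k:np.round(v,3) for k,v in s.items()}); print('high',plan(s2w(-.001,.207),.30,-11.2)); print('low',plan(s2w(-.001,.207),.135,-11.2))
E
```

```text
{'time': np.float64(2.1), 'q': array([0.238, 0.034, 1.742, 0.002, 1.366, 0.433]), 'joint_vel': array([ 0.71 ,  0.627, -0.635, -0.006, -0.005,  0.711]), 'joint_torque': array([ -1.437, -42.822, -34.667,   0.321,   0.197,  -0.703]), 'tool_pos': array([0.549, 0.159, 0.299]), 'tcp_rot': array([ 1.352,  1.112, -1.352]), 'wrist_force': array([-0.926, -0.521, -0.075]), 'torque': array([-0.087, -0.023, -0.005]), 'width': np.float64(0.301)}
high [-0.0008, 0.0153, -0.0555, 0.0001, -0.0014, 0.0013]
low [0.1642, 0.0155, -0.0553, 0.0001, -0.0014, 0.0013]
```

Emit:
{"fn": "jog_arm", "kwargs": {
  "rows": [
    [0, 0.015, -0.055, 0, 0, 0, 30],
    [0, 0.015, -0.055, 0, 0, 0, 30],
    [0.05, 0.015, -0.055, 0, 0, 0, 30],
    [0.1, 0.015, -0.055, 0, 0, 0, 30],
    [0.15, 0.015, -0.055, 0, 0, 0, 30],
    [0.164, 0.015, -0.055, 0, 0, 0, 30],
    [0.164, 0.015, -0.055, 0, 0, 0, 30],
    [0.164, 0.015, -0.055, 0, 0, 0, 30]
  ]
}}

```text
time: 2.9
tool_pos: [0.5757, 0.2105, 0.1374]
tcp_rot: [1.355, 1.111, -1.35]
wrist_force: [0.1, 0.9, 1.5]
width: 0.302
```

```bash
python3 - <<'E'
from h import *
s=monitor.read_state(); print(w2s(s['tool_pos']).round(4),s['tool_pos'],s['wrist_force'].round(1),s['width']); print(plan(s2w(-.001,.207),.135,-11.2))
im=imaging.read_camera('top'); cv2.imwrite('pics/top1.png',im)
im2=imaging.read_camera('side'); cv2.imwrite('pics/side1.png',im2)
a=cv2.resize(im[175:325,220:440],None,fx=3,fy=3); b=cv2.resize(im2[180:300,200:420],None,fx=3,fy=3)
cv2.imwrite('pics/c1.png',cv2.resize(np.vstack([a,b]),None,fx=.73,fy=.73))
E
```

```text
[-1.000e-04  2.071e-01] [0.57568209 0.21054242 0.13744795] [0.1 0.9 1.5] 0.3022942846212072
[0.0024, -0.0009, 0.0001, -0.0003, -0.0027, -0.0013]
```

View pics/c1.png

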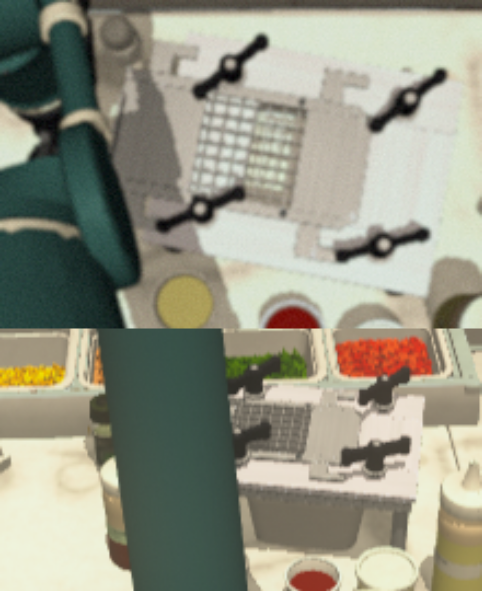

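The arm hides the lip in both views, but the frame's right end, ears and the slots are visible. The tool is where planned and there is no contact force. I push in now.

Emit:
{"fn": "jog_arm", "kwargs": {
  "rows": [
    [0.002, 0, 0.01, 0, 0, 0, 30],
    [0.002, 0, 0.018, 0, 0, 0, 30],
    [0.002, 0, 0.026, 0, 0, 0, 30],
    [0.002, 0, 0.034, 0, 0, 0, 30],
    [0.002, 0, 0.042, 0, 0, 0, 30],
    [0.002, 0, 0.05, 0, 0, 0, 30]
  ]
}}

```text
time: 3.6
tool_pos: [0.5673, 0.1617, 0.1373]
tcp_rot: [1.358, 1.11, -1.346]
wrist_force: [0.3, 3.6, 2.7]
width: 0.299
```

Emit:
{"fn": "jog_arm", "kwargs": {
  "rows": [
    [0, 0, 0.005, 0, 0, 0, 30],
    [0, 0, 0.01, 0, 0, 0, 30],
    [0, 0, 0.014, 0, 0, 0, 30]
  ]
}}

```text
time: 3.9
tool_pos: [0.5644, 0.1475, 0.1371]
tcp_rot: [1.358, 1.11, -1.346]
wrist_force: [0.3, 3.3, 2.3]
width: 0.303
```

```bash
python3 - <<'E'
from h import *
s=monitor.read_state(); print(w2s(s['tool_pos']).round(4),s['tool_pos'],s['wrist_force'].round(1),(RS.T@s['wrist_force'][:2]).round(1),s['torque'].round(2)); print(plan(s2w(-.001,.135),.135,-11.2))
E
```

```text
[0.0011 0.1431] [0.56443627 0.14754345 0.13708298] [0.3 3.3 2.3] [-0.3  3.3] [ 0.44 -0.16  0.04]
[0.002, -0.0021, 0.0081, -0.0006, -0.0053, -0.0047]
```

Emit:
{"fn": "jog_arm", "kwargs": {
  "rows": [
    [0, -0.002, 0.003, 0, 0, 0, 30],
    [0, -0.002, 0.006, 0, 0, 0, 30]
  ]
}}

```text
time: 4.1
tool_pos: [0.5616, 0.142, 0.1371]
tcp_rot: [1.359, 1.109, -1.345]
wrist_force: [3.4, 2.8, -0.1]
width: 0.305
```

Emit:
{"fn": "jog_arm", "kwargs": {
  "rows": [
    [0, 0, 0.002, 0, 0, 0, 30],
    [0, 0, 0.003, 0, 0, 0, 30]
  ]
}}

```text
time: 4.3
tool_pos: [0.5612, 0.1392, 0.1371]
tcp_rot: [1.36, 1.109, -1.344]
wrist_force: [2.5, 4.9, 0.6]
width: 0.299
```

Emit:
{"fn": "jog_arm", "kwargs": {
  "rows": [
    [0, 0, 0.002, 0, 0, 0, 30],
    [0, 0, 0.003, 0, 0, 0, 30]
  ]
}}

```text
time: 4.5
tool_pos: [0.5612, 0.1388, 0.1372]
tcp_rot: [1.365, 1.112, -1.342]
wrist_force: [4.1, 11.9, -0.9]
width: 0.302
```

Emit:
{"fn": "jog_arm", "kwargs": {
  "rows": [
    [0, 0, 0.002, 0, 0, 0, 30],
    [0, 0, 0.003, 0, 0, 0, 30],
    [0, 0, 0.003, 0, 0, 0, 30]
  ]
}}

```text
time: 4.8
tool_pos: [0.5612, 0.1389, 0.1373]
tcp_rot: [1.37, 1.115, -1.339]
wrist_force: [3.2, 11.7, -1.3]
width: 0.3
```

```bash
python3 - <<'E'
from h import *
s=monitor.read_state(); print(w2s(s['tool_pos']).round(4),s['wrist_force'].round(1),(RS.T@s['wrist_force'][:2]).round(1),s['torque'].round(2))
print(np.degrees(s['q'][[0,5]]), np.degrees(np.arctan2(*R.from_rotvec(s['tcp_rot']).as_matrix()[[1,0],1])))
E
```

```text
[-0.0004  0.134 ] [ 3.2 11.7 -1.3] [ 0.9 12.1] [ 2.04 -0.68  0.07]
[10.97596482 21.88243507] -11.333638082049337
```

Emit:
{"fn": "jog_arm", "kwargs": {
  "rows": [
    [0, 0, 0.005, 0, 0, 0, 30],
    [0, 0, 0.006, 0, 0, 0, 30],
    [0, 0, 0.006, 0, 0, 0, 30]
  ]
}}

```text
time: 5.1
tool_pos: [0.5612, 0.1387, 0.1375]
tcp_rot: [1.38, 1.12, -1.333]
wrist_force: [4.9, 21.2, -3.1]
width: 0.304
```

Emit:
{"fn": "jog_arm", "kwargs": {
  "rows": [
    [0, 0, -0.02, 0, 0, 0, 30],
    [-0.03, 0, -0.03, 0, 0, 0, 30],
    [-0.08, 0, -0.03, 0, 0, 0, 50],
    [-0.13, 0, -0.03, 0, 0, 0, 50],
    [-0.15, 0, -0.08, 0, 0, 0, 50],
    [-0.15, 0, -0.13, 0, 0, 0, 50],
    [-0.15, 0, -0.18, 0, 0, 0, 50],
    [-0.15, 0, -0.23, 0, 0, 0, 50],
    [-0.15, 0, -0.25, 0, 0, 0, 50],
    [-0.15, 0, -0.25, 0, 0, 0, 50]
  ]
}}

```text
time: 6.1
tool_pos: [0.6075, 0.3822, 0.2922]
tcp_rot: [1.374, 1.122, -1.334]
wrist_force: [-0.0, -0.6, 1.4]
width: 0.496
```

```bash
python3 - <<'E'
from h import *
im=imaging.read_camera('top'); cv2.imwrite('pics/top2.png',im)
cv2.imwrite('pics/c2.png',cv2.resize(im[175:350,220:480],None,fx=3,fy=3,interpolation=cv2.INTER_CUBIC))
for w in wings(im): print(*[np.round(v,4) for v in w])
E
```

```text
[0.6109 0.0732] [0.6118 0.0717] [23.2819 80.263 ] 129.7837 [324.6734 206.1037] 3150
[ 0.58   -0.0801] [ 0.5822 -0.0823] [19.6071 82.2651] 127.8894 [404.6856 221.5106] 3104
[0.487  0.0963] [0.4864 0.0974] [21.7928 79.5563] 113.5715 [312.1184 269.9886] 3203
[ 0.4558 -0.0565] [ 0.4561 -0.0579] [19.2042 79.7255] 105.0952 [393.5676 286.5598] 2807
```

View pics/c2.png

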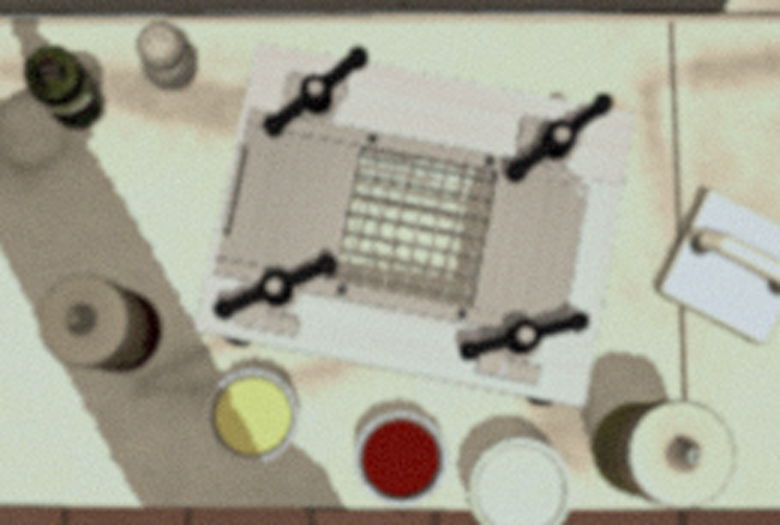

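The frame is home: ears are round all four shanks, the grid sits over the window, and bystanders haven't moved. The bolts come next, starting with rear left.

```bash
python3 - <<'E'
from h import *
for z in (.27,.1415): print(plan(s2w(.065,.08),z,40))
print(s2w(.065,.08),s2w(-.065,-.08))
E
```

```text
[0.0156, 0.067, 0.3001, -0.8949, -0.0197, -0.0161]
[0.1441, 0.0663, 0.3032, -0.8949, -0.0197, -0.0161]
[0.61482381 0.07322349] [ 0.45617619 -0.05842349]
```

Emit:
{"fn": "jog_arm", "kwargs": {
  "rows": [
    [0.016, 0.067, 0.3, -0.895, -0.02, -0.016, 53],
    [0.016, 0.067, 0.3, -0.895, -0.02, -0.016, 53],
    [0.016, 0.067, 0.3, -0.895, -0.02, -0.016, 53],
    [0.016, 0.067, 0.3, -0.895, -0.02, -0.016, 53],
    [0.016, 0.067, 0.3, -0.895, -0.02, -0.016, 53],
    [0.016, 0.067, 0.3, -0.895, -0.02, -0.016, 53],
    [0.016, 0.067, 0.3, -0.895, -0.02, -0.016, 53],
    [0.016, 0.067, 0.3, -0.895, -0.02, -0.016, 53],
    [0.016, 0.067, 0.3, -0.895, -0.02, -0.016, 53]
  ]
}}

```text
time: 7.05
tool_pos: [0.6142, 0.0732, 0.2695]
tcp_rot: [0.683, 1.461, -0.683]
wrist_force: [0.4, -0.2, 0.3]
width: 0.53
```

```bash
python3 - <<'E'
from h import *
print(plan(s2w(.065,.08),.1415,40)); s=monitor.read_state(); print(s['tool_pos'],np.degrees(s['q'][[0,5]]))
E
```

```text
[0.128, 0.0005, 0.0004, -0.0024, -0.0005, 0.0003]
[0.6142104  0.07317864 0.26954522] [  4.47922796 -35.3896519 ]
```

Descend and grip.

Emit:
{"fn": "jog_arm", "kwargs": {
  "rows": [
    [0.05, 0, 0, 0, 0, 0, 53],
    [0.09, 0, 0, 0, 0, 0, 53],
    [0.115, 0, 0, 0, 0, 0, 53],
    [0.128, 0, 0, 0, 0, 0, 53],
    [0.128, 0, 0, 0, 0, 0, 53],
    [0.128, 0, 0, 0, 0, 0, 0],
    [0.128, 0, 0, 0, 0, 0, 0],
    [0.128, 0, 0, 0, 0, 0, 0],
    [0.128, 0, 0, 0, 0, 0, 0]
  ],
  "force": 50
}}

```text
time: 7.95
tool_pos: [0.6143, 0.0728, 0.144]
tcp_rot: [0.683, 1.46, -0.683]
wrist_force: [-5.7, -2.3, 5.2]
width: 0.225
```

Emit:
{"fn": "jog_arm", "kwargs": {
  "rows": [
    [0, 0, 0, 0.145, 0, 0, 0],
    [0, 0, 0, 0.29, 0, 0, 0],
    [0, 0, 0, 0.435, 0, 0, 0],
    [0.001, 0, 0, 0.58, 0, 0, 0],
    [0.001, 0, 0, 0.725, 0, 0, 0],
    [0.001, 0, 0, 0.87, 0, 0, 0],
    [0.001, 0, 0, 1.015, 0, 0, 0],
    [0.001, 0, 0, 1.16, 0, 0, 0],
    [0.001, 0, 0, 1.305, 0, 0, 0],
    [0.001, 0, 0, 1.45, 0, 0, 0]
  ]
}}

```text
time: 8.95
tool_pos: [0.6136, 0.0728, 0.1427]
tcp_rot: [1.742, 0.748, -1.744]
wrist_force: [-1.5, -0.5, -7.6]
width: 0.228
```

```bash
python3 - <<'E'
from h import *
s=monitor.read_state(); print(s['wrist_force'].round(1),s['torque'].round(2),np.degrees(s['q'][[0,5]]),s['width'])
im=imaging.read_camera('top'); im2=imaging.read_camera('side')
a=cv2.resize(im[175:325,260:440],None,fx=3,fy=3); b=cv2.resize(im2[180:300,240:420],None,fx=3,fy=3)
cv2.imwrite('pics/c3.png',cv2.resize(np.vstack([a,b]),None,fx=.73,fy=.73))
E
```

```text
[-1.5 -0.5 -7.6] [-0.04  0.1   0.12] [ 4.47275523 48.03598345] 0.22775481798655697
```

View pics/c3.png

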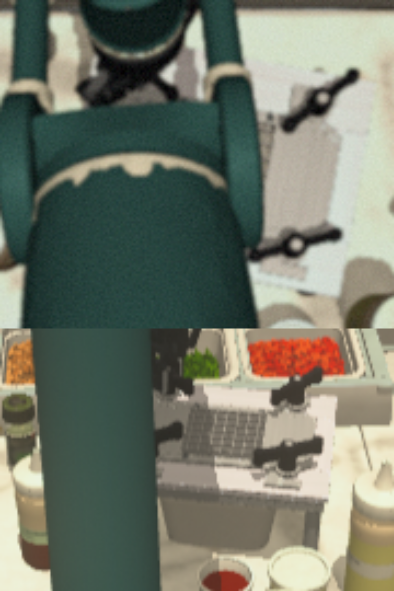

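The arm hides the rear left bolt, but the 0.12 N m wrist torque matches the bolt's stiffness, so it is turning. I continue to the stop.

Emit:
{"fn": "jog_arm", "kwargs": {
  "rows": [
    [0, 0, 0, 0.145, 0, 0, 0],
    [0, 0, 0, 0.29, 0, 0, 0],
    [0, 0, 0, 0.435, 0, 0, 0],
    [0.001, 0, 0, 0.58, 0, 0, 0],
    [0.001, 0, 0, 0.725, 0, 0, 0],
    [0.001, 0, 0, 0.87, 0, 0, 0],
    [0.001, 0, 0, 1.015, 0, 0, 0],
    [0.001, 0, 0, 1.16, 0, 0, 0],
    [0.001, 0, 0, 1.305, 0, 0, 0],
    [0.001, 0, 0, 1.4, 0, 0, 0],
    [0.001, 0, 0, 1.4, 0, 0, 0]
  ]
}}

```text
time: 10.15
tool_pos: [0.6135, 0.0733, 0.1412]
tcp_rot: [-1.89, 0.566, 1.892]
wrist_force: [0.1, 2.4, -8.2]
width: 0.224
```

```bash
python3 - <<'E'
from h import *
s=monitor.read_state(); print(s['wrist_force'].round(1),s['torque'].round(2),np.degrees(s['q'][[0,5]]),s['width'])
E
```

```text
[ 0.1  2.4 -8.2] [ 0.23 -0.01 -0.08] [  4.49373219 127.788329  ] 0.22430614064167625
```

Emit:
{"fn": "jog_arm", "kwargs": {
  "rows": [
    [0, 0, 0, 0.08, 0, 0, 0],
    [0, 0, 0, 0.14, 0, 0, 0]
  ]
}}

```text
time: 10.35
tool_pos: [0.6137, 0.0732, 0.1412]
tcp_rot: [-1.804, 0.677, 1.805]
wrist_force: [0.8, -0.8, -7.9]
width: 0.223
```

```bash
python3 - <<'E'
from h import *
s=monitor.read_state(); print(s['wrist_force'].round(1),s['torque'].round(2),np.degrees(s['q'][[0,5]]),s['width'])
E
```

```text
[ 0.8 -0.8 -7.9] [-0.02  0.    0.59] [  4.50457514 135.62037032] 0.22279952046010496
```

The torque jumped to 0.59 N m, so it is at the stop. I nudge a little more, then release and rise.

Emit:
{"fn": "jog_arm", "kwargs": {
  "rows": [
    [0, 0, 0, 0.06, 0, 0, 0],
    [0, 0, 0, 0.06, 0, 0, 0]
  ]
}}

```text
time: 10.55
tool_pos: [0.6133, 0.0736, 0.1412]
tcp_rot: [-1.767, 0.72, 1.77]
wrist_force: [-1.6, 2.2, -5.4]
width: 0.225
```

```bash
python3 - <<'E'
from h import *
s=monitor.read_state(); print(s['wrist_force'].round(1),s['torque'].round(2),np.degrees(s['q'][[0,5]]),s['width'])
E
```

```text
[-1.6  2.2 -5.4] [0.34 0.4  0.22] [  4.52378363 138.81609198] 0.22539352678746286
```

Emit:
{"fn": "jog_arm", "kwargs": {
  "rows": [
    [0, 0, 0, 0, 0, 0, 53],
    [0, 0, 0, 0, 0, 0, 53],
    [0, 0, 0, 0, 0, 0, 53],
    [-0.05, 0, 0, 0, 0, 0, 53],
    [-0.1, 0, 0, 0, 0, 0, 53],
    [-0.129, 0, 0, 0, 0, 0, 53],
    [-0.129, 0, 0, 0, 0, 0, 53]
  ]
}}

```text
time: 11.25
tool_pos: [0.6176, 0.0737, 0.2786]
tcp_rot: [-1.777, 0.713, 1.756]
wrist_force: [0.8, -0.4, 0.5]
width: 0.525
```

```bash
python3 - <<'E'
from h import *
for z in (.27,.1415): print(plan(s2w(-.065,-.08),z,14.9))
E
```

```text
[0.0065, 0.2074, 0.0235, -2.6033, -0.0153, -0.0072]
[0.135, 0.2086, 0.0245, -2.6033, -0.0153, -0.0072]
```

Emit:
{"fn": "jog_arm", "kwargs": {
  "rows": [
    [0.006, 0.02, 0.002, -0.145, 0, 0, 53],
    [0.006, 0.04, 0.004, -0.29, 0, 0, 53],
    [0.006, 0.06, 0.006, -0.435, 0, 0, 53],
    [0.006, 0.08, 0.008, -0.58, 0, 0, 53],
    [0.006, 0.1, 0.01, -0.725, 0, 0, 53],
    [0.006, 0.12, 0.012, -0.87, 0, 0, 53],
    [0.006, 0.14, 0.015, -1.015, 0, 0, 53],
    [0.006, 0.16, 0.018, -1.16, 0, 0, 53],
    [0.006, 0.18, 0.02, -1.305, 0, 0, 53],
    [0.006, 0.2, 0.023, -1.45, 0, 0, 53],
    [0.006, 0.207, 0.023, -1.595, 0, 0, 53],
    [0.006, 0.207, 0.023, -1.74, 0, 0, 53],
    [0.006, 0.207, 0.023, -1.885, 0, 0, 53],
    [0.006, 0.207, 0.023, -2.03, 0, 0, 53],
    [0.006, 0.207, 0.023, -2.175, 0, 0, 53],
    [0.006, 0.207, 0.023, -2.32, 0, 0, 53],
    [0.006, 0.207, 0.023, -2.465, 0, 0, 53],
    [0.006, 0.207, 0.023, -2.603, -0.015, -0.007, 53],
    [0.006, 0.207, 0.023, -2.603, -0.015, -0.007, 53],
    [0.006, 0.207, 0.023, -2.603, -0.015, -0.007, 53]
  ]
}}

```text
time: 13.25
tool_pos: [0.4567, -0.0585, 0.2701]
tcp_rot: [1.018, 1.32, -1.018]
wrist_force: [-0.2, 0.6, -0.8]
width: 0.533
```

```bash
python3 - <<'E'
from h import *
print(plan(s2w(-.065,-.08),.1415,14.9)); s=monitor.read_state(); print(np.degrees(s['q'][[0,5]]))
im=imaging.read_camera('top'); cv2.imwrite('pics/top4.png',im)
for w in wings(im): print(*[np.round(v,4) for v in w])
E
```

```text
[0.1286, -0.0005, -0.0002, -0.0033, -0.0, -0.0001]
[-10.40280659 -25.11537287]
[0.6098 0.0732] [0.6116 0.0718] [21.8119 80.5576] 142.8513 [324.6566 206.704 ] 2964
[ 0.5232 -0.095 ] [ 0.5378 -0.095 ] [ 81.3281 202.0683] -177.5952 [413.2427 251.3505] 19732
[ 0.5513 -0.0339] [ 0.552  -0.0329] [ 20.5238 130.1159] 168.9778 [380.7516 236.4151] 9150
[ 0.4987 -0.0428] [ 0.509  -0.0513] [23.2272 79.8707] 168.4228 [385.8894 263.8037] 1428
[0.487  0.0964] [0.4864 0.0973] [21.7753 79.1594] 113.6313 [312.0649 270.0144] 3126
[ 0.4334 -0.0263] [ 0.4331 -0.0272] [ 9.148  22.1096] 169.5213 [377.5857 298.5621] 668
[ 0.4308 -0.0893] [ 0.4299 -0.0908] [42.9268 17.4109] 78.6796 [411.3973 299.9188] 1996
```

The rear left bar reads 142.85°, which is 3.59 rad of turn, so it is at its stop. Now front right.

Emit:
{"fn": "jog_arm", "kwargs": {
  "rows": [
    [0.05, 0, 0, 0, 0, 0, 53],
    [0.09, 0, 0, 0, 0, 0, 53],
    [0.115, 0, 0, 0, 0, 0, 53],
    [0.128, 0, 0, 0, 0, 0, 53],
    [0.128, 0, 0, 0, 0, 0, 53],
    [0.128, 0, 0, 0, 0, 0, 0],
    [0.128, 0, 0, 0, 0, 0, 0],
    [0.128, 0, 0, 0, 0, 0, 0],
    [0.128, 0, 0, 0, 0, 0, 0]
  ],
  "force": 50
}}

```text
time: 14.2
tool_pos: [0.4558, -0.0593, 0.1442]
tcp_rot: [1.016, 1.32, -1.02]
wrist_force: [-8.2, -3.6, 5.6]
width: 0.221
```

Emit:
{"fn": "jog_arm", "kwargs": {
  "rows": [
    [0, 0, 0, 0.145, 0, 0, 0],
    [0, 0, 0, 0.29, 0, 0, 0],
    [0, 0, 0, 0.435, 0, 0, 0],
    [0.001, 0, 0, 0.58, 0, 0, 0],
    [0.001, 0, 0, 0.725, 0, 0, 0],
    [0.001, 0, 0, 0.87, 0, 0, 0],
    [0.001, 0, 0, 1.015, 0, 0, 0],
    [0.001, 0, 0, 1.16, 0, 0, 0],
    [0.002, 0, 0, 1.305, 0, 0, 0],
    [0.002, 0, 0, 1.45, 0, 0, 0],
    [0.002, 0, 0, 1.595, 0, 0, 0],
    [0.002, 0, 0, 1.74, 0, 0, 0],
    [0.002, 0, 0, 1.885, 0, 0, 0],
    [0.002, 0, 0, 2.03, 0, 0, 0],
    [0.003, 0, 0, 2.175, 0, 0, 0],
    [0.003, 0, 0, 2.32, 0, 0, 0],
    [0.003, 0, 0, 2.4, 0, 0, 0]
  ]
}}

```text
time: 15.9
tool_pos: [0.4551, -0.0586, 0.1418]
tcp_rot: [-1.892, 0.563, 1.897]
wrist_force: [-2.1, 3.2, -2.5]
width: 0.223
```

Emit:
{"fn": "jog_arm", "kwargs": {
  "rows": [
    [0, 0, 0, 0.1, 0, 0, 0],
    [0, 0, 0, 0.18, 0, 0, 0]
  ]
}}

```text
time: 16.1
tool_pos: [0.455, -0.0585, 0.142]
tcp_rot: [-1.775, 0.711, 1.78]
wrist_force: [0.5, 0.5, -7.7]
width: 0.225
```

```bash
python3 - <<'E'
from h import *
s=monitor.read_state(); print(s['wrist_force'].round(1),s['torque'].round(2),np.degrees(s['q'][[0,5]]),s['width'])
E
```

```text
[ 0.5  0.5 -7.7] [ 0.07 -0.08  0.56] [-10.39122099 123.15535279] 0.2246402309404273
```

Emit:
{"fn": "jog_arm", "kwargs": {
  "rows": [
    [0, 0, 0, 0.05, 0, 0, 0],
    [0, 0, 0, 0.05, 0, 0, 0],
    [0, 0, 0, 0.05, 0, 0, 53],
    [0, 0, 0, 0.05, 0, 0, 53],
    [0, 0, 0, 0.05, 0, 0, 53],
    [-0.05, 0, 0, 0.05, 0, 0, 53],
    [-0.1, 0, 0, 0.05, 0, 0, 53],
    [-0.129, 0, 0, 0.05, 0, 0, 53],
    [-0.129, 0, 0, 0.05, 0, 0, 53]
  ]
}}

```text
time: 17.0
tool_pos: [0.4591, -0.0591, 0.2781]
tcp_rot: [-1.753, 0.746, 1.734]
wrist_force: [0.1, -0.1, 0.3]
width: 0.526
```

```bash
python3 - <<'E'
from h import *
for z in (.27,): print(plan(s2w(.065,-.08),z,38))
E
```

```text
[0.0093, -0.0731, -0.1037, -3.0435, -0.0084, -0.0125]
```

Emit:
{"fn": "jog_arm", "kwargs": {
  "rows": [
    [0.009, 0, 0, -0.145, 0, 0, 53],
    [0.009, 0, 0, -0.29, 0, 0, 53],
    [0.009, -0.01, -0.01, -0.435, 0, 0, 53],
    [0.009, -0.02, -0.03, -0.58, 0, 0, 53],
    [0.009, -0.03, -0.05, -0.725, 0, 0, 53],
    [0.009, -0.04, -0.07, -0.87, 0, 0, 53],
    [0.009, -0.05, -0.08, -1.015, 0, 0, 53],
    [0.009, -0.06, -0.09, -1.16, 0, 0, 53],
    [0.009, -0.073, -0.104, -1.305, 0, 0, 53],
    [0.009, -0.073, -0.104, -1.45, 0, 0, 53],
    [0.009, -0.073, -0.104, -1.595, 0, 0, 53],
    [0.009, -0.073, -0.104, -1.74, 0, 0, 53],
    [0.009, -0.073, -0.104, -1.885, 0, 0, 53],
    [0.009, -0.073, -0.104, -2.03, 0, 0, 53],
    [0.009, -0.073, -0.104, -2.175, 0, 0, 53],
    [0.009, -0.073, -0.104, -2.32, 0, 0, 53],
    [0.009, -0.073, -0.104, -2.465, 0, 0, 53]
  ]
}}

```text
time: 18.7
tool_pos: [0.5834, -0.0839, 0.2696]
tcp_rot: [1.144, 1.243, -1.137]
wrist_force: [0.2, -0.7, -0.3]
width: 0.529
```

```bash
python3 - <<'E'
from h import *
print(plan(s2w(.065,-.08),.27,38)); print(np.degrees(monitor.read_state()['q'][[0,5]]))
E
```

```text
[-0.0004, 0.0003, -0.0002, -0.5725, 0.0053, -0.0072]
[-10.58459633 -15.7748103 ]
```

Emit:
{"fn": "jog_arm", "kwargs": {
  "rows": [
    [0, 0, 0, -0.145, 0, 0, 53],
    [0, 0, 0, -0.29, 0, 0, 53],
    [0, 0, 0, -0.435, 0, 0, 53],
    [0, 0, 0, -0.572, 0.005, -0.007, 53],
    [0, 0, 0, -0.572, 0.005, -0.007, 53],
    [0, 0, 0, -0.572, 0.005, -0.007, 53]
  ]
}}

```text
time: 19.3
tool_pos: [0.5833, -0.0839, 0.2691]
tcp_rot: [0.711, 1.451, -0.711]
wrist_force: [-0.3, 0.1, 0.1]
width: 0.531
```

```bash
python3 - <<'E'
from h import *
print(plan(s2w(.065,-.08),.1415,38)); s=monitor.read_state(); print(np.degrees(s['q'][[0,5]]))
im=imaging.read_camera('top'); cv2.imwrite('pics/top5.png',im)
cv2.imwrite('pics/c5.png',cv2.resize(im[175:350,220:480],None,fx=3,fy=3,interpolation=cv2.INTER_CUBIC))
for w in wings(im): print(*[np.round(v,4) for v in w])
E
```

```text
[0.1276, 0.0005, 0.0001, -0.0037, -0.0001, 0.0003]
[-10.60248806 -48.3914586 ]
[ 0.633  -0.0674] [ 0.6294 -0.0678] [13.6178 68.1964] 173.0945 [397.3782 194.7558] 1386
[ 0.6517 -0.1253] [ 0.6495 -0.1229] [33.5244 29.0672] 70.0503 [426.9539 185.3815] 2978
[0.6096 0.0732] [0.6116 0.0718] [21.4188 80.0418] 142.804 [324.6539 206.7852] 2781
[ 0.6063 -0.1202] [ 0.6041 -0.1174] [40.9004 68.9871] -158.4526 [425.1979 208.1272] 6895
[ 0.5047 -0.0518] [ 0.4936 -0.0625] [ 46.5257 152.3159] 163.8284 [390.5932 260.7996] 10542
[0.4869 0.0965] [0.4863 0.0974] [21.1448 79.0092] 113.5627 [312.0419 270.0761] 2917
[ 0.4481 -0.0968] [ 0.4522 -0.1039] [29.514  54.8289] 78.9079 [415.218  290.6204] 3168
```

View pics/c5.png

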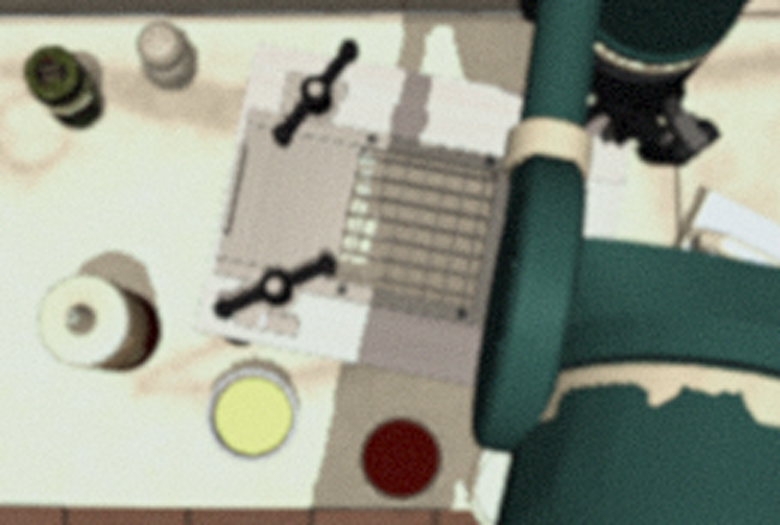

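Rear left is turned and the frame is still home; the arm hides front right. Its torque and angle signature matched rear left, so I carry on with rear right.

Emit:
{"fn": "jog_arm", "kwargs": {
  "rows": [
    [0.05, 0, 0, 0, 0, 0, 53],
    [0.09, 0, 0, 0, 0, 0, 53],
    [0.115, 0, 0, 0, 0, 0, 53],
    [0.128, 0, 0, 0, 0, 0, 53],
    [0.128, 0, 0, 0, 0, 0, 53],
    [0.128, 0, 0, 0, 0, 0, 0],
    [0.128, 0, 0, 0, 0, 0, 0],
    [0.128, 0, 0, 0, 0, 0, 0],
    [0.128, 0, 0, 0, 0, 0, 0]
  ],
  "force": 50
}}

```text
time: 20.25
tool_pos: [0.584, -0.0848, 0.1436]
tcp_rot: [0.71, 1.449, -0.711]
wrist_force: [-4.4, -3.1, 5.9]
width: 0.222
```

Emit:
{"fn": "jog_arm", "kwargs": {
  "rows": [
    [0, 0, 0, 0.145, 0, 0, 0],
    [0, 0, 0, 0.29, 0, 0, 0],
    [0, 0, 0, 0.435, 0, 0, 0],
    [0.001, 0, 0, 0.58, 0, 0, 0],
    [0.001, 0, 0, 0.725, 0, 0, 0],
    [0.001, 0, 0, 0.87, 0, 0, 0],
    [0.001, 0, 0, 1.015, 0, 0, 0],
    [0.001, 0, 0, 1.16, 0, 0, 0],
    [0.002, 0, 0, 1.305, 0, 0, 0],
    [0.002, 0, 0, 1.45, 0, 0, 0],
    [0.002, 0, 0, 1.595, 0, 0, 0],
    [0.002, 0, 0, 1.74, 0, 0, 0],
    [0.002, 0, 0, 1.885, 0, 0, 0],
    [0.002, 0, 0, 2.03, 0, 0, 0],
    [0.003, 0, 0, 2.175, 0, 0, 0],
    [0.003, 0, 0, 2.32, 0, 0, 0],
    [0.003, 0, 0, 2.465, 0, 0, 0],
    [0.003, 0, 0, 2.61, 0, 0, 0],
    [0.003, 0, 0, 2.755, 0, 0, 0],
    [0.003, 0, 0, 2.8, 0, 0, 0]
  ]
}}

```text
time: 22.25
tool_pos: [0.5821, -0.0833, 0.1408]
tcp_rot: [-1.894, 0.559, 1.898]
wrist_force: [-6.0, 2.6, 2.4]
width: 0.223
```

Emit:
{"fn": "jog_arm", "kwargs": {
  "rows": [
    [0, 0, 0, 0.1, 0, 0, 0],
    [0, 0, 0, 0.2, 0, 0, 0]
  ]
}}

```text
time: 22.45
tool_pos: [0.5821, -0.083, 0.1408]
tcp_rot: [-1.764, 0.722, 1.768]
wrist_force: [0.4, -0.4, -2.5]
width: 0.223
```

```bash
python3 - <<'E'
from h import *
s=monitor.read_state(); print(s['wrist_force'].round(1),s['torque'].round(2),np.degrees(s['q'][[0,5]]),s['width'])
E
```

```text
[ 0.4 -0.4 -2.5] [0.02 0.14 0.67] [-10.5636651  123.88960747] 0.22273991070184407
```

Emit:
{"fn": "jog_arm", "kwargs": {
  "rows": [
    [0, 0, 0, 0.05, 0, 0, 0],
    [0, 0, 0, 0.05, 0, 0, 0],
    [0, 0, 0, 0.05, 0, 0, 53],
    [0, 0, 0, 0.05, 0, 0, 53],
    [0, 0, 0, 0.05, 0, 0, 53],
    [-0.05, 0, 0, 0.05, 0, 0, 53],
    [-0.1, 0, 0, 0.05, 0, 0, 53],
    [-0.129, 0, 0, 0.05, 0, 0, 53],
    [-0.129, 0, 0, 0.05, 0, 0, 53]
  ]
}}

```text
time: 23.35
tool_pos: [0.5861, -0.0837, 0.2774]
tcp_rot: [-1.742, 0.756, 1.722]
wrist_force: [1.0, -0.1, 0.0]
width: 0.528
```

```bash
python3 - <<'E'
from h import *
print(plan(s2w(-.065,.08),.27,23.6))
E
```

```text
[0.0061, -0.0509, 0.201, -2.8085, -0.0125, -0.0103]
```

Emit:
{"fn": "jog_arm", "kwargs": {
  "rows": [
    [0.006, -0.005, 0.02, -0.145, 0, 0, 53],
    [0.006, -0.01, 0.04, -0.29, 0, 0, 53],
    [0.006, -0.015, 0.06, -0.435, 0, 0, 53],
    [0.006, -0.02, 0.08, -0.58, 0, 0, 53],
    [0.006, -0.025, 0.1, -0.725, 0, 0, 53],
    [0.006, -0.03, 0.12, -0.87, 0, 0, 53],
    [0.006, -0.035, 0.14, -1.015, 0, 0, 53],
    [0.006, -0.04, 0.16, -1.16, 0, 0, 53],
    [0.006, -0.045, 0.18, -1.305, 0, 0, 53],
    [0.006, -0.051, 0.201, -1.45, 0, 0, 53],
    [0.006, -0.051, 0.201, -1.595, 0, 0, 53],
    [0.006, -0.051, 0.201, -1.74, 0, 0, 53],
    [0.006, -0.051, 0.201, -1.885, 0, 0, 53],
    [0.006, -0.051, 0.201, -2.03, 0, 0, 53],
    [0.006, -0.051, 0.201, -2.175, 0, 0, 53],
    [0.006, -0.051, 0.201, -2.32, 0, 0, 53],
    [0.006, -0.051, 0.201, -2.465, 0, 0, 53],
    [0.006, -0.051, 0.201, -2.61, 0, 0, 53],
    [0.006, -0.051, 0.201, -2.755, 0, 0, 53],
    [0.006, -0.051, 0.201, -2.9, 0, 0, 53]
  ]
}}

```text
time: 25.35
tool_pos: [0.487, 0.0987, 0.2691]
tcp_rot: [0.829, 1.399, -0.822]
wrist_force: [1.2, 0.1, 0.5]
width: 0.53
```

```bash
python3 - <<'E'
from h import *
print(plan(s2w(-.065,.08),.1415,29)); s=monitor.read_state(); print(np.degrees(s['q'][[0,5]]))
im=imaging.read_camera('top')
for w in wings(im): print(*[np.round(v,4) for v in w])
E
```

```text
[0.1276, -0.0009, -0.0005, 0.0033, 0.0059, -0.0083]
[  8.68483652 -20.46196733]
[0.5327 0.1022] [0.5595 0.0818] [105.1289 188.4133] 158.8007 [309.2254 246.2927] 17470
[0.6031 0.0356] [0.6039 0.0354] [123.2689  13.7906] -171.7546 [344.1905 210.0376] 5262
[ 0.5787 -0.0798] [ 0.5815 -0.0818] [18.7481 81.6142] 141.9626 [404.5182 222.1859] 2916
[0.4787 0.0997] [0.4734 0.1015] [37.1705 68.251 ] 109.4392 [310.3185 274.3641] 3684
[0.4613 0.0283] [0.4606 0.0283] [77.487   6.2315] -171.4669 [348.2612 283.6603] 1481
[0.4554 0.0635] [0.4572 0.0669] [74.127  20.9664] -172.7483 [329.434 286.758] 2294
[ 0.4565 -0.057 ] [ 0.4564 -0.0571] [18.8009 79.5015] 142.2973 [393.8098 286.2112] 2922
[0.4416 0.089 ] [0.4419 0.0895] [17.0718  9.6111] -151.8493 [315.8197 294.083 ] 601
```

Front right reads 142.3° and rear right 142.0°, both about 206.5° of turn, so they are at their stops. Front left is last.

Emit:
{"fn": "jog_arm", "kwargs": {
  "rows": [
    [0.05, -0.001, 0, 0.003, 0.006, -0.008, 53],
    [0.09, -0.001, 0, 0.003, 0.006, -0.008, 53],
    [0.115, -0.001, 0, 0.003, 0.006, -0.008, 53],
    [0.128, -0.001, 0, 0.003, 0.006, -0.008, 53],
    [0.128, -0.001, 0, 0.003, 0.006, -0.008, 53],
    [0.128, -0.001, 0, 0.003, 0.006, -0.008, 0],
    [0.128, -0.001, 0, 0.003, 0.006, -0.008, 0],
    [0.128, -0.001, 0, 0.003, 0.006, -0.008, 0],
    [0.128, -0.001, 0, 0.003, 0.006, -0.008, 0]
  ],
  "force": 50
}}

```text
time: 26.3
tool_pos: [0.487, 0.0973, 0.143]
tcp_rot: [0.823, 1.409, -0.826]
wrist_force: [-5.9, -4.2, 3.6]
width: 0.228
```

Emit:
{"fn": "jog_arm", "kwargs": {
  "rows": [
    [0, 0, 0, 0.145, 0, 0, 0],
    [0, 0, 0, 0.29, 0, 0, 0],
    [0, 0, 0, 0.435, 0, 0, 0],
    [0.001, 0, 0, 0.58, 0, 0, 0],
    [0.001, 0, 0, 0.725, 0, 0, 0],
    [0.001, 0, 0, 0.87, 0, 0, 0],
    [0.001, 0, 0, 1.015, 0, 0, 0],
    [0.001, 0, 0, 1.16, 0, 0, 0],
    [0.002, 0, 0, 1.305, 0, 0, 0],
    [0.002, 0, 0, 1.45, 0, 0, 0],
    [0.002, 0, 0, 1.595, 0, 0, 0],
    [0.002, 0, 0, 1.74, 0, 0, 0],
    [0.002, 0, 0, 1.885, 0, 0, 0],
    [0.002, 0, 0, 2.03, 0, 0, 0],
    [0.003, 0, 0, 2.175, 0, 0, 0],
    [0.003, 0, 0, 2.32, 0, 0, 0],
    [0.003, 0, 0, 2.465, 0, 0, 0],
    [0.003, 0, 0, 2.55, 0, 0, 0]
  ]
}}

```text
time: 28.1
tool_pos: [0.4854, 0.0985, 0.1405]
tcp_rot: [-1.954, 0.472, 1.962]
wrist_force: [-4.7, 4.0, -2.8]
width: 0.218
```

Emit:
{"fn": "jog_arm", "kwargs": {
  "rows": [
    [0, 0, 0, 0.1, 0, 0, 0],
    [0, 0, 0, 0.19, 0, 0, 0]
  ]
}}

```text
time: 28.3
tool_pos: [0.4848, 0.0992, 0.1406]
tcp_rot: [-1.833, 0.635, 1.842]
wrist_force: [-1.3, 3.6, -6.9]
width: 0.223
```

```bash
python3 - <<'E'
from h import *
s=monitor.read_state(); print(s['wrist_force'].round(1),s['torque'].round(2),np.degrees(s['q'][[0,5]]),s['width'])
E
```

```text
[-1.3  3.6 -6.9] [0.67 0.24 0.55] [  8.57890989 136.66056796] 0.22344034879697203
```

Emit:
{"fn": "jog_arm", "kwargs": {
  "rows": [
    [0, 0, 0, 0.04, 0, 0, 0],
    [0, 0, 0, 0.04, 0, 0, 0],
    [0, 0, 0, 0.04, 0, 0, 53],
    [0, 0, 0, 0.04, 0, 0, 53],
    [0, 0, 0, 0.04, 0, 0, 53],
    [-0.05, 0, 0, 0.04, 0, 0, 53],
    [-0.1, 0, 0, 0.04, 0, 0, 53],
    [-0.15, 0, 0, 0, 0, 0, 53],
    [-0.15, 0, 0, 0, 0, 0, 53],
    [-0.15, -0.28, 0.1, -0.2, 0, 0, 53],
    [-0.15, -0.28, 0.1, -0.2, 0, 0, 53],
    [-0.15, -0.28, 0.1, -0.2, 0, 0, 53],
    [-0.15, -0.28, 0.1, -0.2, 0, 0, 53],
    [-0.15, -0.28, 0.1, -0.2, 0, 0, 53],
    [-0.15, -0.28, 0.1, -0.2, 0, 0, 53],
    [-0.15, -0.28, 0.1, -0.2, 0, 0, 53],
    [-0.15, -0.28, 0.1, -0.2, 0, 0, 53],
    [-0.15, -0.28, 0.1, -0.2, 0, 0, 53]
  ]
}}

```text
time: 30.1
tool_pos: [0.5829, 0.3743, 0.2907]
tcp_rot: [-1.956, 0.448, 1.977]
wrist_force: [-0.1, -0.1, -0.4]
width: 0.534
```

```bash
python3 - <<'E'
from h import *
s=monitor.read_state(); print(s['joint_vel'].round(3),s['wrist_force'].round(1))
im=imaging.read_camera('top'); cv2.imwrite('pics/top6.png',im)
cv2.imwrite('pics/c6.png',cv2.resize(im[175:350,220:480],None,fx=3,fy=3,interpolation=cv2.INTER_CUBIC))
for w in wings(im): print(np.round(w[0],4),np.round(w[3],1),'turn rad',np.round(np.radians(180-(w[3]-180+11.22)),3))
E
```

```text
[-0.01  -0.022  0.009  0.001 -0.001  0.002] [-0.1 -0.1 -0.4]
[0.6098 0.0732] 142.8 turn rad 3.595
[ 0.5789 -0.08  ] 141.9 turn rad 3.61
[0.4851 0.0981] 142.8 turn rad 3.594
[ 0.4564 -0.057 ] 142.2 turn rad 3.605
```

View pics/c6.png

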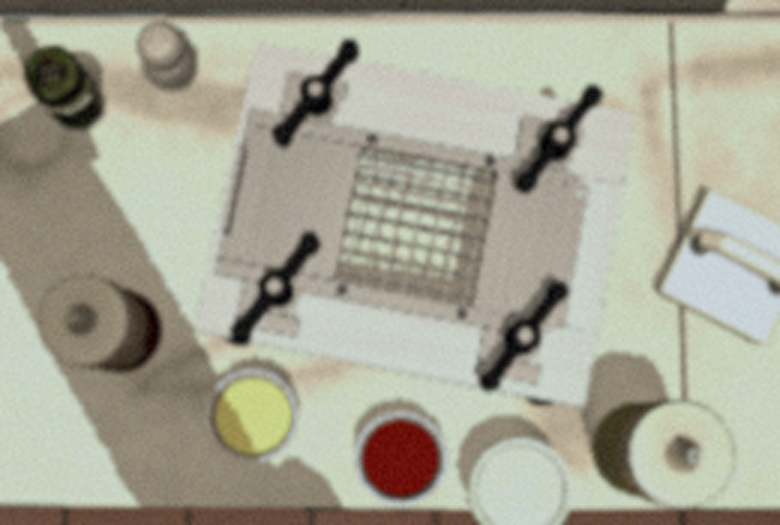

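All four bars are parallel at about 3.6 rad, the frame is home with its ears round the shanks, the bystanders haven't moved, and the arm is clear.

```bash
python3 -c "
from workcell import finish_job; print(finish_job())"
```

```text
the job is handed in; nothing more can be done
None
```

The dicer is ready: the blade frame is home and all four wing bolts are screwed down to their stops. I handed the job in at about 30 s of the 69 s allowed.

- **Frame:** I pushed it in by the lip with all four bolts still loose. It stopped against the shanks, and I seated it with about 21 N. The fingers then stood about where the lip's home position (y = 124 mm) puts them.
- **Bolts:** I turned rear left, then front right, then rear right, then front left. At the end of each turn the wrist torque rose from about 0.1 to about 0.55–0.67 N m, which marks the stop.
- **Last picture:** The bars read 3.595 (rear left), 3.605 (front right), 3.610 (rear right) and 3.594 rad (front left), against 3.6 at the stop. The frame was still home, the bystanders in view stood where they were, and the arm was clear with no contact force.
- **Check made late:** The arm hid the front right bolt when I started rear right, so I went by its torque and turn angle. The next picture confirmed it was at its stop.

No check failed or disagreed.

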